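Index a rotary mould table and load a mould

TASK

Lift the red sprung plunger knob of the round mould table, swing the table round until its empty steel cassette faces the mould waiting on the loading chute, and let the plunger drop fully home in its slot so that the table is locked. Then slide the filled mould along the chute, keeping it level, fully home against the back of the cassette. Leave the jar, bowl and mug standing where they are.

Things in the scene. Friction and masses are not known exactly. Their poses are not given: they have to be found in the camera images.
- base: Fixed grey round foot, 224 mm across, of the rotary mould table, with a fixed steel loading chute on its +y side. Origin: on the table's upright turning axis, at counter height; z up
- chute (a point): Middle of the outer end of the steel chute's floor, 235 mm from the turning axis, 50 mm above the counter; axes as the base's (y outward along the chute). The floor is 80 mm wide and runs inward to 112 mm from the axis; side walls 62 mm apart inside, 14 mm high, flared at the open outer end; small yellow mark here
- hub (a point): Centre of the top of the white turntable (220 mm across), on the axis, 46 mm above the counter; turns with it. The home slot for the plunger's pin is in a hand-clamped stop piece hidden below, so it lies up to 0.07 rad either side of angle 0 and must be felt for: let down, the pin rides on the index face and drops in over the slot (play 1.5 mm each side); the table then no longer turns
- turntable (a joint): Angle of the turntable, rad, growing anticlockwise from above, range -0.4 to 1.6. At 0 the cassette points along the chute (base +y) and the knob along base -y. It starts at 1.25 to 1.5, where the pin is caught in a wide park pocket. It stays where it is left (friction 0.15 N m, plus about 1 N drag of the riding pin)
- plunger (a joint): Height of the plunger, m. 0: fully home in the pocket or slot; 0.008: pin riding on the index face; 0.016: top of its travel. A spring pulls it down with about 6 N at 0 and 11 N at 0.016. It does not stay up by itself; it must be held above 0.008 to leave the park pocket
- knob (a point): Centre of the red round plunger knob, 30 mm in diameter, 27 mm high, axis upright, 80 mm from the turning axis, across from the cassette. With the plunger home it is 93.5 mm above the counter. Below it is a steel bush 24 mm across. It does not spin on its stem: it turns with the table, so turn the gripper along
- cassette (a point): On the cassette's floor, 60 mm from the axis, 48 mm above the counter: where the middle of the mould's underside lies when fully home. Turns with the table; y points out of the open mouth, z up. Steel cassette, 62 mm between its 16 mm high walls, mouth flared to 80 mm, back wall 46 mm inward of this point. Its floor is 2 mm below the chute's
- mould: White bar mould filled with brown chocolate squares, 56 mm wide (x), 92 mm long (y), 16 mm high, about 150 g, lying loose on the chute, long side along it. Origin: middle of its underside; z up. Fully home, its outer end is 106 mm from the axis, so shut fingers can push it home while over the chute
- spice_jar: Bystander: glass spice jar with black cap, 41 mm across, 105 mm high; origin at the middle of its underside
- nib_bowl: Bystander: small steel bowl of cocoa nibs, 76 mm across, 35 mm high; origin at the middle of its underside
- mug: Bystander: green mug, 77 mm across, 101 mm high; origin at the middle of its underside
There are look-alikes about, which are no part of the job. What is meant by the mould is not blue, and is the smaller of those in its own colour.

How it is judged:
On the way, in this order (a step that is already met when the one before it is completed fails the run):
1. the plunger is lifted clear of the park pocket (value of joint plunger above 0.0085 m and value of joint turntable above 1 rad), for 0.05 s.
2. the table is swung round and locked: the plunger has dropped fully home in the slot, with the cassette at the chute and the mould not yet in it (value of joint turntable between -0.13 and 0.13 rad and value of joint plunger below 0.002 m and y of mould in the frame of cassette above 0.03 m), for 0.2 s.
At the end, for the whole second after the job is handed in: The plunger is fully home (within 2 mm) in the slot with the turntable within 0.13 rad of the chute's line, and the mould lies at rest in the cassette, its middle within 5 mm of the fully home point in every direction (value of joint turntable between -0.13 and 0.13 rad and value of joint plunger below 0.002 m and x of mould in the frame of cassette between -0.005 and 0.005 m and y of mould in the frame of cassette between -0.005 and 0.005 m and z of mould in the frame of cassette between -0.005 and 0.005 m and linear speed of mould below 0.01 m/s and velocity of joint turntable between -0.03 and 0.03 rad/s); the robot touches nothing.
It fails at once if the mould is tipped by more than 0.3 rad (angle between mould's own z axis and vertical above 0.3 rad).
It fails at once if the spice jar is pushed more than 20 mm or tipped over (distance of spice_jar from where it was at the start of the episode above 0.02 m or angle between spice_jar's own z axis and vertical above 0.3 rad).
It fails at once if the bowl is pushed more than 20 mm or tipped over (distance of nib_bowl from where it was at the start of the episode above 0.02 m or angle between nib_bowl's own z axis and vertical above 0.3 rad).
It fails at once if the mug is pushed more than 20 mm or tipped over (distance of mug from where it was at the start of the episode above 0.02 m or angle between mug's own z axis and vertical above 0.3 rad).
It also fails if it takes over 51 s, if anything falls off the work surface, if the arm or the gripper's body presses on something with over 40 N, if the wrist force passes 120 N, or if a joint passes its speed limit or range.

ROBOT

A 6-joint arm with a two-finger parallel gripper is mounted at the origin on the work surface; the furniture and walls round the work are solid. World frame = base frame: x ahead of the robot, y to its left, z up, the work surface at z = 0. Lengths are in m, angles in rad, forces in N, time in s.
With the tool pointing down it reaches from about 0.375 to 0.9 m from the base axis. Payload 3.1 kg.
Tool frame: the origin (TCP) lies at the very end of the fingers, on their centre line; the grasp point (between the pads) lies 19 mm behind it; z points along the fingers, y is the line along which they close (so a half turn about z gives the same grasp; the last joint's range is limited). The gripper opens to 85 mm and grips with 20 to 120 N. Pads are 22 mm wide; open, the fingers measure 114 mm over their backs; the gripper's body (76 mm by 85 mm) begins 54 mm behind the grasp point. The pads swing forward as they close: fully open they stand 13 mm farther back than shut.
Start: joints at [-1.464, 0.527, 1.433, -0, 1.181, -0.178], TCP at [0.176, -0.6, 0.231] pointing down, gripper open.
Joint ranges: [-3.08, 3.08], [-0.75, 2.2], [0.22, 2.44], [-1.43, 4.57], [0, 2.65], [-2.85, 2.85]. Speed limits (rad/s): [2.79, 2.79, 3.14, 3.14, 3.14, 3.14].

INTERFACE

Orientations are given as a unit quaternion [x, y, z, w].
In Python, from station import sense, snapshot, camera_params, sign_off gives the robot as it stands.
- The arm moves only by the shell command python3 -m handwheel 'ROWS' [OPENING] [FORCE]. ROWS is JSON, a list that holds one entry, the list of rows, each a list of 4 numbers: the shift along the tool's x, y, z in units of 25 mm (1.0 is 25 mm), then the turn about the tool's z in units of 6 degrees (1.0 is 6 degrees). A call has 1 to 20 rows; each row shifts and turns the commanded pose from where the row before left it, along the tool's axes as they then stand; what a row does not reach is not made up. A row lasts 1/8 s, in which the tool goes at most 62.5 mm and 10.7 degrees, less where a joint would pass 70% of its speed; a pose out of reach is approached as far as the arm can. A call is refused whole if a number of a shift passes 1 or a number of a turn 1, either way. A call with a gripper value outside its range is refused whole. OPENING is the finger opening in mm, from 0 to 85.4, set as the call begins (- or left out, the last holds). The fingers move at their own pace and stop on an object; FORCE is the grip in N (left out, the last holds). Time passes only in rows, so rows that do not move let the fingers close. It gives the time, the measured TCP pose, the force, the opening and the grip force at its end, in the units of the state.
- sense(): the state, without advancing time (a new reading comes with each control period).
- snapshot(name): name is "scene" or "top" or "wrist"; returns (picture, depth): 400x640x3 uint8, red, green, blue; 400x640 float32, m along the optical axis (not along the pixel's ray), 0 where there is no reading.
- camera_params(name): a dict with "mtx" (3x3 intrinsics, pixels), "extrinsics" (4x4, takes a point from camera to world coordinates); the wrist camera has in their place "hand_eye" (4x4, takes a point from camera to tool coordinates, whose origin is the TCP and whose axes are the flange's). Camera axes: x right, y up, looking along -z (the intrinsics and any distortion apply to the point x, -y, -z); pixel columns grow to the right and rows downward; lengths in m; the calibration is good to about 2 mm. The wrist camera is an equidistant fisheye: a pixel r from the principal point sees the ray r / f radians off the axis. A picture is of the moment at which its call begins: read the wrist's pose just before it. camera_params takes no time and is no camera call.
- sign_off(): hands the job in; it is judged then, once.
The state is a dict: "t": time; "q": joint angles; "qd": joint speeds; "tau": joint torques, N m; "tcp_pos": TCP position; "tool_rot": TCP orientation; "force": force on the tool from outside, world axes, zero at the start; "ft_torque": the same for the moment, N m; "finger_gap": opening from 0.0 (shut) to 1.0 (fully open); "gripper_force": force on a finger pad.
Only numpy, scipy, OpenCV 4.12 (cv2) and the standard library are available. Lean on these libraries where they do the work, as an engineer would, in place of code of your own. Each camera call takes 0.05 s, during which the arm holds its last target. There are 200 camera calls.

## Working session

There is one attempt and no reset: what is moved stays moved. The work goes in short steps, Python scripts to look and compute and a shell command to move; the robot and the scene stay as the last step left them, time stands still between calls to the robot, and variables do not carry over. Pictures are saved under pics/ and viewed, at most 10 in all, crops included, and the job is handed in when it is done.

```bash
ls; mkdir -p pics; cat > h.py <<'E'
import numpy as np, cv2
from station import sense, snapshot, camera_params
def cam(name):
    p=camera_params(name); return np.array(p["mtx"]),np.array(p["extrinsics"])
def cloud(name,d):
    K,E=cam(name); v,u=np.mgrid[0:400,0:640]
    X=(u-K[0,2])/K[0,0]*d; Y=-(v-K[1,2])/K[1,1]*d
    P=np.stack([X,Y,-d,np.ones_like(d)],-1)@E.T
    return P[...,:3]
E
python3 - <<'E'
from h import *
print(sense())
for n in ["scene","top"]:
    p,d=snapshot(n); np.savez(f"{n}.npz",p=p,d=d)
    cv2.imwrite(f"pics/{n}1.png",p[...,::-1])
    print(n,camera_params(n))
print(camera_params("wrist"))
E
```

```text
pics
{'t': 0.0, 'q': array([-1.46448308e+00,  5.28450633e-01,  1.43390598e+00,  1.94868818e-06,
        1.18136225e+00, -1.78493201e-01]), 'qd': array([-0.00101981,  0.00142756,  0.00039588,  0.00026559, -0.00013037,
        0.00014802]), 'tau': array([-4.68379221e-04, -4.42357349e+01, -1.78024077e+01, -2.49150871e-04,
        8.41291447e-03,  8.36382750e-07]), 'tcp_pos': array([ 0.17556402, -0.59909917,  0.23034197]), 'tool_rot': array([ 9.89877277e-01,  1.41921972e-01,  3.92595550e-05, -1.06238131e-03]), 'force': array([ 0.35498888, -0.03795802,  0.32657607]), 'ft_torque': array([ 0.02113262, -0.01195586, -0.04162445]), 'gripper_force': 0.0, 'finger_gap': 0.9974820469882688}
scene {'mtx': array([[390.18455195,   0.        , 316.92787697],
       [  0.        , 390.18455195, 202.47857831],
       [  0.        ,   0.        ,   1.        ]]), 'extrinsics': array([[-0.77158674,  0.24082382, -0.58877652, -0.13961814],
       [-0.63553903, -0.33152724,  0.69726597,  0.82837005],
       [-0.0272772 ,  0.91219163,  0.40885496,  0.44682398],
       [ 0.        ,  0.        ,  0.        ,  
[... 354 characters left out ...]
16233e-01],
       [-2.52229734e-04,  9.63035753e-02,  9.95351977e-01,
         1.25111489e+00],
       [ 0.00000000e+00,  0.00000000e+00,  0.00000000e+00,
         1.00000000e+00]])}
{'mtx': array([[309.70691629,   0.        , 321.55932784],
       [  0.        , 309.70691629, 201.17111896],
       [  0.        ,   0.        ,   1.        ]]), 'hand_eye': array([[-3.43811061e-05,  9.57905612e-01,  2.87083328e-01,
         7.23232612e-02],
       [ 9.99999937e-01,  1.34075809e-04, -3.27608247e-04,
         4.96688558e-04],
       [-3.52308707e-04,  2.87083299e-01, -9.57905557e-01,
        -1.41892979e-01],
       [ 0.00000000e+00,  0.00000000e+00,  0.00000000e+00,
         1.00000000e+00]])}
```

View pics/top1.png

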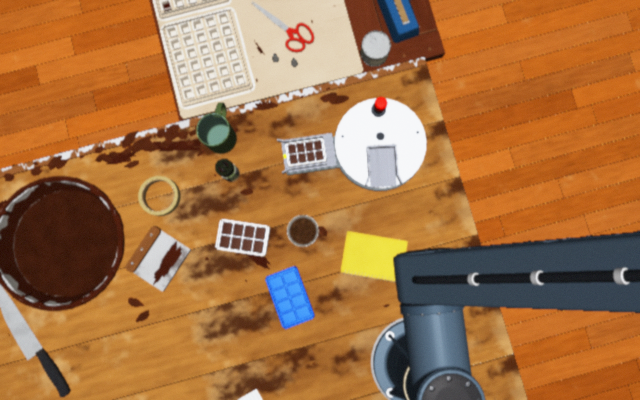

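View pics/scene1.png

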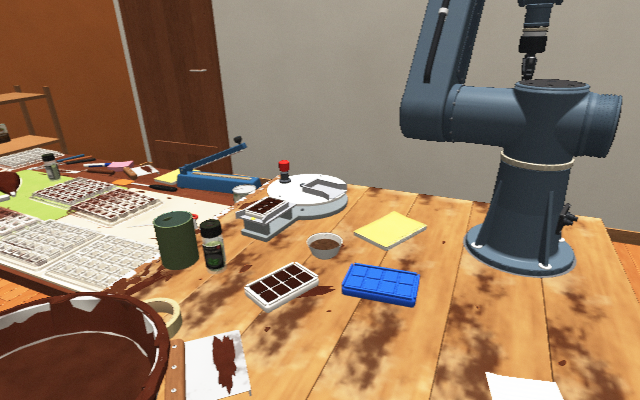

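The top view shows the white table at (380,142), the red knob at (380,104), its cassette at (382,165), the chute at (305,155), the mug at (213,131), the jar at (227,170) and the bowl at (303,231). The mould candidates are the small white one on the chute (305,151), the larger white one on the counter (243,237) and the blue one (290,297). The task wants the smaller one that isn't blue, so I choose the one on the chute. Other red things are the scissors at (300,37).

```bash
cat > m.py <<'E'
from h import *
def load(n):
    z=np.load(f"{n}.npz"); return z["p"],z["d"]
C={}
for n in ["top","scene"]:
    p,d=load(n); P=cloud(n,d); hsv=cv2.cvtColor(p,cv2.COLOR_RGB2HSV); C[n]=(p,d,P,hsv)
    W=P.reshape(-1,3); ok=d.ravel()>0
    near=(W[:,0]>.2)&(W[:,0]<.75)&(W[:,1]>-.1)&(W[:,1]<.5)&ok
    tz=near&(abs(W[:,2]-.046)<.006)&(hsv[...,1].ravel()<40)&(hsv[...,2].ravel()>200)
    q=W[tz]; print(n,"disc px",tz.sum(), "z",np.median(q[:,2]))
    h=hsv[...,0].ravel(); s=hsv[...,1].ravel()
    red=((h<8)|(h>172))&(s>170)&(hsv[...,2].ravel()>90)&near&(W[:,2]>.06)
    r=W[red]; print(" red",red.sum(),r.min(0),r.max(0),np.median(r,0))
    K=W[near]
    for zlo in np.arange(0,.12,.01): 
        pass
# disc circle fit, top
p,d,P,hsv=C["top"]
m=((abs(P[...,2]-.046)<.008)&(P[...,0]>.3)&(P[...,1]<.25)&(hsv[...,1]<40)&(hsv[...,2]>200)).astype(np.uint8)
cs,_=cv2.findContours(m,cv2.RETR_EXTERNAL,cv2.CHAIN_APPROX_NONE); c=max(cs,key=cv2.contourArea)
(cx,cy),r=cv2.minEnclosingCircle(c); print("disc circ",cx,cy,r)
K,E=cam("top")
def ray(n,u,v,z):
    K,E=cam(n); q=E[:3,:3]@np.array([(u-K[0,2])/K[0,0],-(v-K[1,2])/K[1,1],-1]); t=(z-E[2,3])/q[2]; return E[:3,3]+t*q
print("axis at z46",ray("top",cx,cy,.046), "r",r*(1.2)/K[0,0])
b=p[50:270,190:450]; cv2.imwrite("pics/crop1.png",cv2.resize(b,None,fx=3,fy=2.7,interpolation=cv2.INTER_CUBIC)[...,::-1])
for u,v in [(305,151),(292,155),(243,237),(227,168),(303,231),(216,133),(380,104),(375,45),(382,160),(382,180),(330,150)]: print((u,v),P[v,u].round(4))
E
python3 m.py
```

```text
top disc px 5832 z 0.04660687612247327
 red 124 [0.58838305 0.0770685  0.08677876] [0.61508258 0.10081015 0.11139163] [0.60029611 0.08904552 0.10628796]
scene disc px 1378 z 0.0485893198601533
 red 102 [0.43587535 0.0790322  0.06418253] [0.61031596 0.44917271 0.11088937] [0.59491133 0.09736022 0.09990726]
disc circ 380.0416564941406 142.765625 45.7063102722168
axis at z46 [0.52163412 0.08399345 0.046     ] r 0.10714976745990067
(305, 151) [0.4987 0.2628 0.064 ]
(292, 155) [0.4894 0.2934 0.0638]
(243, 237) [0.2988 0.4144 0.0147]
(227, 168) [0.452  0.4377 0.1057]
(303, 231) [0.3124 0.2694 0.0216]
(216, 133) [0.5551 0.4843 0.0123]
(380, 104) [0.5981 0.0896 0.1084]
(375, 45) [ 0.7937  0.0856 -0.0249]
(382, 160) [0.479  0.0804 0.0504]
(382, 180) [0.4318 0.0805 0.0453]
(330, 150) [0.5039 0.2038 0.049 ]
```

View pics/crop1.png

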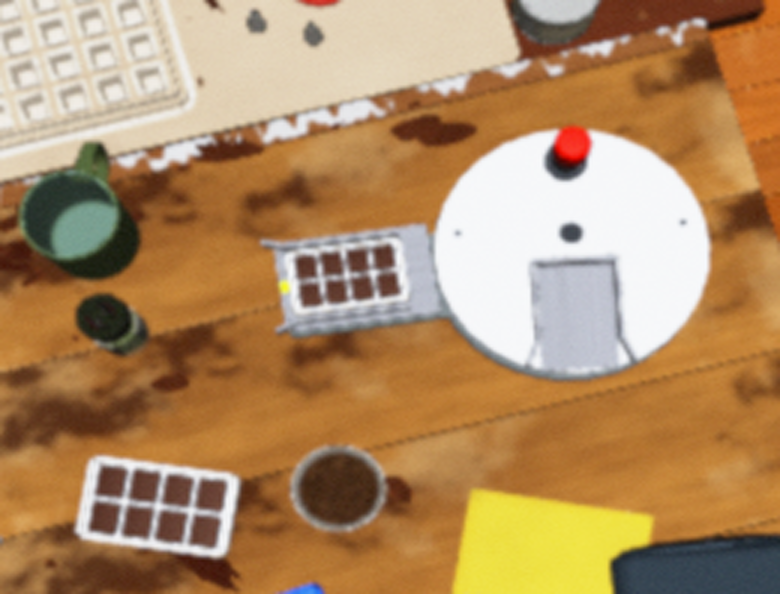

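The crop confirms the choice: a small white mould with 8 squares lies in the chute, crop (345,275), i.e. top px (305,152). The yellow mark is at crop (284,287), the knob at (572,145) and the cassette mouth faces the robot.

```bash
cat > m2.py <<'E'
from m import *
print('-----')
for n in ["top","scene"]:
    p,d,P,hsv=C[n]; h,s,v=[hsv[...,i] for i in range(3)]
    red=((h<8)|(h>172))&(s>150)&(v>90)&(np.hypot(P[...,0]-.6,P[...,1]-.09)<.04)&(P[...,2]>.06)
    vv,uu=np.nonzero(red); Q=P[red]; print(n,"px",uu.mean(),vv.mean(),uu.min(),uu.max(),vv.min(),vv.max()); 
    t=Q[Q[:,2]>.1035]; print(" top pts",len(t),t.mean(0),(t.min(0)+t.max(0))/2, "ztop",np.median(t[:,2]))
    # mould: white/brown pts at z .06-.07 near chute
    M=(P[...,2]>.0605)&(P[...,2]<.069)&(np.hypot(P[...,0]-.495,P[...,1]-.265)<.07)
    Q=P[M].astype(np.float32)
    r=cv2.minAreaRect(Q[:,:2]*1000); print(" mould rect",r,"z",np.median(Q[:,2]))
    y=(h>20)&(h<35)&(s>120)&(v>120)&(np.hypot(P[...,0]-.49,P[...,1]-.31)<.04); vv,uu=np.nonzero(y)
    if y.any(): print(" yellow",uu.mean(),vv.mean(),ray(n,uu.mean(),vv.mean(),.05),P[y].mean(0))
    # cassette/grey
    # edges of disc
    w=(abs(P[...,2]-.047)<.006)&(s<40)&(v>200)&(np.hypot(P[...,0]-.52,P[...,1]-.084)<.13); Q=P[w]
    hull=cv2.convexHull(Q[:,:2].astype(np.float32)*1000); print(" disc",cv2.minEnclosingCircle(hull),cv2.fitEllipse(hull))
    # mug, jar top
    for nm,c,rr,z0 in [("jar",(.452,.4377),.05,.09),("mug",(.55,.48),.07,.085),("bowl",(.312,.27),.06,.02)]:
        k=(np.hypot(P[...,0]-c[0],P[...,1]-c[1])<rr)&(P[...,2]>z0)&(P[...,2]<.13); Q=P[k]
        if len(Q): print(" ",nm,Q.min(0).round(3),Q.max(0).round(3))
E
python3 m2.py | sed '1,/-----/d'
```

```text
top px 380.2923076923077 103.23846153846154 374 386 97 110
 top pts 98 [0.60266459 0.08879539 0.1070624 ] [0.60210898 0.08818837 0.10748913] ztop 0.10698198655081492
 mould rect ((494.91033935546875, 269.38958740234375), (79.48956298828125, 105.90083312988281), 7.3586812019348145) z 0.06487058
 yellow 283.90909090909093 156.0 [0.48969992 0.31357957 0.05      ] [0.49039861 0.31389305 0.04628144]
 disc ((518.6599731445312, 93.83863067626953), 120.38090515136719) ((521.4259033203125, 91.29627990722656), (211.78985595703125, 240.1326446533203), 11.775578498840332)
  jar [0.436 0.426 0.09 ] [0.476 0.466 0.111]
  mug [0.506 0.435 0.085] [0.609 0.511 0.106]
  bowl [0.279 0.233 0.02 ] [0.351 0.307 0.04 ]
scene px 283.5980392156863 165.30392156862746 279 288 160 171
 top pts 40 [0.59901071 0.09341531 0.1079926 ] [0.60079293 0.09113133 0.10738532] ztop 0.10880300895679357
 mould rect ((494.2846374511719, 269.4786682128906), (79.41490173339844, 105.44939422607422), 6.301264762878418) z 0.06665104
 yellow 252.71428571428572 218.0 [0.49632173 0.30652166 0.05      ] [0.49050403 0.31129618 0.05363705]
 disc ((517.2057495117188, 92.9779052734375), 119.34883880615234) ((520.827392578125, 90.91414642333984), (212.4583282470703, 232.46653747558594), 23.582828521728516)
  jar [0.435 0.428 0.09 ] [0.476 0.469 0.109]
  mug [0.504 0.436 0.085] [0.583 0.514 0.104]
  bowl [0.279 0.232 0.02 ] [0.353 0.308 0.038]
```

```bash
python3 -m handwheel '[[[0.96,-0.86,0.1,0],[0.96,-0.86,0.1,0],[0.96,-0.86,0.1,0],[0.96,-0.86,0.1,0],[0.96,-0.86,0.1,0],[0.96,-0.86,0.1,0],[0.96,-0.86,0.1,0],[0.96,-0.86,0.1,0],[0.96,-0.86,0.1,0],[0.96,-0.86,0.1,0],[0.96,-0.86,0.1,0],[0.96,-0.86,0.1,0],[0.96,-0.86,0.1,0],[0.96,-0.86,0.1,0],[0.96,-0.86,0.1,0],[0.96,-0.86,0.1,0],[0.96,-0.86,0.1,0],[0.96,-0.86,0.1,0],[0.96,-0.86,0.1,0],[0.96,-0.86,0.1,0]]]' 85 60
python3 -m handwheel '[[[0.96,-0.86,0.1,0],[0.96,-0.86,0.1,0],[0.96,-0.86,0.1,0],[0.96,-0.86,0.1,0],[0.96,-0.86,0.1,0],[0,0,0,-1],[0,0,0,-1],[0,0,0,-1],[0,0,0,-1],[0,0,0,-1],[0,0,0,-1],[0,0,0,-1],[0,0,0,-1],[0,0,0,-1],[0,0,0,-1],[0,0,0,-1],[0,0,0,-1],[0,0,0,-0.8],[0,0,0,0]]]'
cat > w.py <<'E'
from h import *
from scipy.spatial.transform import Rotation as R
import sys
def tool(s): return R.from_quat(s["tool_rot"])
def wrist():
    s=sense(); p,d=snapshot("wrist"); c=camera_params("wrist"); K=np.array(c["mtx"]); H=np.array(c["hand_eye"])
    return s,p,d,K,H
def wcloud(s,d,K,H):
    v,u=np.mgrid[0:400,0:640]; a=(u-K[0,2])/K[0,0]; b=(v-K[1,2])/K[1,1]; th=np.hypot(a,b)+1e-9
    r=np.tan(th); P=np.stack([a/th*r*d,-b/th*r*d,-d],-1)
    return (P@H[:3,:3].T+H[:3,3])@tool(s).as_matrix().T+s["tcp_pos"]
E
python3 - <<'E'
from w import *
s,p,d,K,H=wrist(); P=wcloud(s,d,K,H); cv2.imwrite("pics/w1.png",p[...,::-1])
hsv=cv2.cvtColor(p,cv2.COLOR_RGB2HSV); h,S,v=[hsv[...,i] for i in range(3)]
print(s["tcp_pos"],s["q"].round(3),s["t"],np.degrees(tool(s).as_euler('zyx')))
red=((h<8)|(h>172))&(S>150)&(v>90)&(np.hypot(P[...,0]-.6,P[...,1]-.09)<.05)
Q=P[red]; print(red.sum(),Q.min(0),Q.max(0)); t=Q[Q[:,2]>np.percentile(Q[:,2],90)-.006]; print(t.mean(0),t.min(0),t.max(0))
w=(abs(P[...,2]-.047)<.008)&(S<40)&(v>180)&(np.hypot(P[...,0]-.52,P[...,1]-.084)<.13)
hull=cv2.convexHull(P[w][:,:2].astype(np.float32)*1000); print(w.sum(),cv2.minEnclosingCircle(hull),P[w].mean(0))
E
```

```text
t: 2.6
tcp_pos: [0.5157, -0.0512, 0.1809]
tool_rot: [0.99, 0.142, -0.0, -0.0]
force: [-0.2, -1.0, -0.5]
finger_gap: 0.994
gripper_force: 0.0
t: 4.97
tcp_pos: [0.6001, 0.0846, 0.1684]
tool_rot: [0.688, 0.726, -0.0, -0.0]
force: [0.2, -0.2, 0.1]
finger_gap: 1.002
gripper_force: 0.0
[0.60010997 0.08464822 0.16839337] [-0.044  0.578  1.541 -0.     1.023 -0.098] 4.975 [-9.30623148e+01 -5.48708812e-02 -1.79997738e+02]
1227 [0.58880759 0.07309801 0.09917858] [0.6166989  0.10166151 0.1087549 ]
[0.60254067 0.08849636 0.10580067] [0.58880759 0.07309801 0.10223908] [0.6166989  0.10166151 0.1087549 ]
27902 ((522.395263671875, 82.60011291503906), 109.5657730102539) [0.53956586 0.09852888 0.04524812]
```

View pics/w1.png

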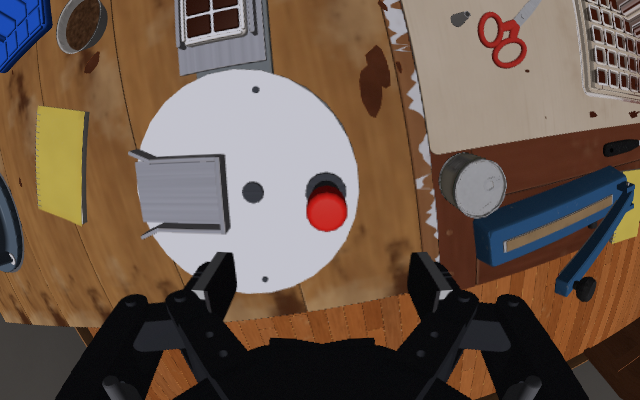

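The wrist picture shows the knob at (327,210), the turntable centre at (253,191), the cassette at (185,192) pointing at the robot, and the chute with the mould at (220,20). The knob is clear between the fingers, so I go down and grip.

```bash
python3 -m handwheel '[[[0.14,0.11,0.5,0],[0,0,0.5,0],[0,0,0.5,0],[0,0,0.5,0],[0,0,0.5,0],[0,0,0.5,0],[0,0,0.4,0],[0,0,0.3,0],[0,0,0,0],[0,0,0,0]]]' 85 60
python3 -m handwheel '[[[0,0,0,0],[0,0,0,0],[0,0,0,0],[0,0,0,0],[0,0,0,0],[0,0,0,0],[0,0,0,0],[0,0,0,0]]]' 0 60
```

```text
t: 6.28
tcp_pos: [0.6033, 0.0883, 0.0766]
tool_rot: [0.688, 0.726, 0.0, 0.0]
force: [0.3, 0.1, 0.1]
finger_gap: 0.993
gripper_force: 0.0
t: 7.28
tcp_pos: [0.6033, 0.0883, 0.0768]
tool_rot: [0.688, 0.726, 0.0, 0.0]
force: [-1.0, 0.6, 5.8]
finger_gap: 0.329
gripper_force: 59.2
```

```bash
python3 -m handwheel '[[[0,0,-0.12,0],[0,0,-0.12,0],[0,0,-0.12,0],[0,0,-0.12,0],[0,0,0,0],[0,0,0,0]]]'
```

```text
t: 8.02
tcp_pos: [0.6032, 0.0883, 0.0881]
tool_rot: [0.688, 0.726, 0.0, 0.0]
force: [4.4, -0.6, -10.9]
finger_gap: 0.327
gripper_force: 59.7
```

```bash
python3 -m handwheel '[[[-0.168,-0.006,0,0.5],[-0.168,-0.006,0,0.5],[-0.337,-0.012,0,1],[-0.337,-0.012,0,1],[-0.337,-0.012,0,1],[-0.337,-0.012,0,1],[-0.337,-0.012,0,1],[-0.337,-0.012,0,1],[-0.337,-0.012,0,1],[-0.337,-0.012,0,1],[-0.337,-0.012,0,1],[-0.337,-0.012,0,1],[-0.337,-0.012,0,1],[-0.337,-0.012,0,1],[0,0,0,0],[0,0,0,0]]]'
python3 - <<'E'
from w import *
s=sense(); print(s["force"],s["ft_torque"],s["q"].round(3)); print(np.degrees(tool(s).as_euler('zyx'))); v=s["tcp_pos"][:2]-[.5224,.0826]; print(np.hypot(*v),np.degrees(np.arctan2(v[1],v[0])))
E
```

```text
t: 10.02
tcp_pos: [0.5437, 0.0062, 0.0881]
tool_rot: [0.991, 0.132, -0.001, -0.001]
force: [1.9, 4.8, -10.1]
finger_gap: 0.332
gripper_force: 60.0
[  1.88057764   4.82859521 -10.13149109] [ 0.6282557  -0.32683919 -0.38993409] [-0.195  0.633  1.754  0.002  0.758  1.11 ]
[-1.51393697e+01 -1.52967198e-01 -1.79898104e+02]
0.07930629439093137 -74.43122422823565
```

```bash
python3 -m handwheel '[[[0,0,0.06,0],[0,0,0.06,0],[0,0,0.06,0],[0,0,0,0],[0,0,0,0]]]'
```

```text
t: 10.65
tcp_pos: [0.5438, 0.0062, 0.0847]
tool_rot: [0.991, 0.132, -0.001, -0.001]
force: [0.3, 5.5, -1.8]
finger_gap: 0.334
gripper_force: 60.9
```

```bash
python3 -m handwheel '[[[-0.056,-0.002,0.02,0.167],[-0.056,-0.002,0,0.167],[-0.056,-0.002,0,0.167],[0,0,0,0]]]'
python3 -m handwheel '[[[-0.028,-0.001,0,0.083],[-0.028,-0.001,0,0.083],[0,0,0,0]]]'
python3 -m handwheel '[[[-0.028,-0.001,0,0.083],[-0.028,-0.001,0,0.083],[0,0,0,0]]]'
```

```text
t: 11.15
tcp_pos: [0.5399, 0.0053, 0.0837]
tool_rot: [0.994, 0.106, -0.001, -0.001]
force: [0.3, 4.7, -7.5]
finger_gap: 0.323
gripper_force: 60.2
t: 11.52
tcp_pos: [0.5387, 0.005, 0.0833]
tool_rot: [0.995, 0.098, -0.001, -0.001]
force: [2.0, 5.9, -8.3]
finger_gap: 0.327
gripper_force: 60.1
t: 11.9
tcp_pos: [0.5374, 0.0048, 0.0833]
tool_rot: [0.996, 0.089, -0.001, -0.001]
force: [2.4, 5.9, -8.9]
finger_gap: 0.328
gripper_force: 60.1
```

```bash
python3 -m handwheel '[[[0,0,0.06,0],[0,0,0.06,0],[0,0,0,0]]]'
```

```text
t: 12.28
tcp_pos: [0.5374, 0.0048, 0.0803]
tool_rot: [0.996, 0.089, -0.001, -0.001]
force: [1.6, 6.2, -7.9]
finger_gap: 0.328
gripper_force: 60.2
```

```bash
python3 -m handwheel '[[[0,0,0.06,0],[0,0,0.06,0],[0,0,0.02,0],[0,0,0,0]]]'
python3 -m handwheel '[[[0.02,0,0,0],[-0.04,0,0,0],[0.02,0,0,0],[0,0,0,0]]]'
```

```text
t: 12.78
tcp_pos: [0.5374, 0.0048, 0.077]
tool_rot: [0.996, 0.089, -0.001, -0.001]
force: [1.0, 6.0, -7.3]
finger_gap: 0.33
gripper_force: 60.4
t: 13.28
tcp_pos: [0.5373, 0.0048, 0.0769]
tool_rot: [0.996, 0.089, -0.001, -0.001]
force: [2.0, 5.5, -8.1]
finger_gap: 0.328
gripper_force: 60.3
```

```bash
python3 -m handwheel '[[[0,0,0,0],[0,0,0,0],[0,0,0,0],[0,0,0,0],[0,0,-0.5,0],[0,0,-1,0],[0,0,-1,0],[0,0,-1,0],[0.5,0,-0.5,0],[0,0,0,0]]]' 70
python3 - <<'E'
from w import *
s,p,d,K,H=wrist(); P=wcloud(s,d,K,H); cv2.imwrite("pics/w2.png",p[...,::-1])
hsv=cv2.cvtColor(p,cv2.COLOR_RGB2HSV); h,S,v=[hsv[...,i] for i in range(3)]
red=((h<8)|(h>172))&(S>150)&(v>90)&(np.hypot(P[...,0]-.535,P[...,1]-.005)<.05)
Q=P[red]; print(red.sum(),Q.min(0),Q.max(0)); t=Q[Q[:,2]>np.percentile(Q[:,2],90)-.006]; print(t.mean(0),np.median(t[:,2]))
a=t.mean(0)[:2]-[.5224,.0826]; print("theta",np.degrees(np.arctan2(a[1],a[0]))+90-8,np.hypot(*a))
p,d=snapshot("top"); np.savez("top.npz",p=p,d=d); P=cloud("top",d)
hsv=cv2.cvtColor(p,cv2.COLOR_RGB2HSV); h,S,v=[hsv[...,i] for i in range(3)]
red=((h<8)|(h>172))&(S>150)&(v>90)&(np.hypot(P[...,0]-.535,P[...,1]-.005)<.05)
Q=P[red]; print(red.sum(), np.median(Q,0) if red.any() else 0)
p,d=snapshot("scene"); cv2.imwrite("pics/s2.png",cv2.resize(p[140:260,190:380],None,fx=4,fy=4)[...,::-1]);P=cloud("scene",d)
hsv=cv2.cvtColor(p,cv2.COLOR_RGB2HSV); h,S,v=[hsv[...,i] for i in range(3)]
red=((h<8)|(h>172))&(S>150)&(v>90)&(np.hypot(P[...,0]-.535,P[...,1]-.005)<.05)
Q=P[red]; print(red.sum(), np.percentile(Q,95,axis=0) if red.any() else 0)
E
```

```text
t: 14.52
tcp_pos: [0.5518, 0.0058, 0.1787]
tool_rot: [0.996, 0.088, 0.002, 0.001]
force: [-0.3, -0.4, 0.2]
finger_gap: 0.824
gripper_force: 0.0
1048 [ 0.52354796 -0.00995345  0.09922913] [0.55082379 0.01832765 0.10827774]
[0.53798948 0.00436695 0.10562976] 0.10581372427130001
theta 3.269692661676288 0.07977118442342858
26 [0.53427298 0.01519023 0.10588096]
97 [0.54252136 0.02134169 0.10963281]
```

View pics/w2.png

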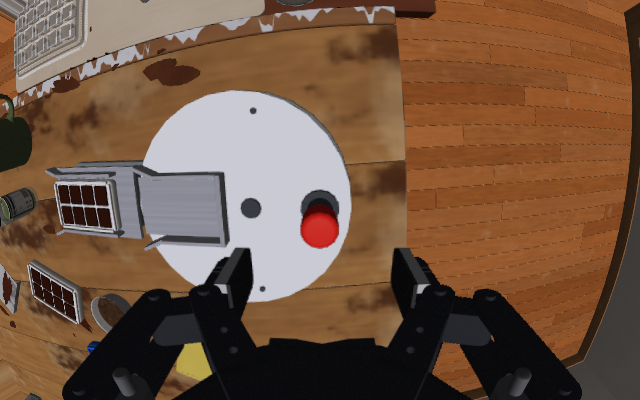

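The wrist picture shows the knob at (320,228), the cassette at (183,208) facing the chute, and the mould at (86,205) still on the chute. The knob's top is back at its original height of 105.8 mm, so the plunger is home with θ≈0.057 rad. Next I shut the fingers and go behind the mould.

```bash
python3 -m handwheel '[[[-0.02,-0.99,0,0],[-0.02,-0.99,0,0],[-0.02,-0.99,0,0],[-0.02,-0.99,0,0],[-0.02,-0.99,0,0],[-0.02,-0.99,0,0],[-0.02,-0.99,0,0],[-0.02,-0.99,0,0],[-0.02,-0.99,0,0],[-0.02,-0.99,0,0],[-0.02,-0.99,0,0],[-0.02,-0.99,0,0],[-0.02,-0.99,0,0],[-0.02,-0.99,0,0],[0,0,0,0],[0,0,0,0]]]' 0 20
python3 - <<'E'
from w import *
s,p,d,K,H=wrist(); P=wcloud(s,d,K,H); cv2.imwrite("pics/w3.png",p[...,::-1])
hsv=cv2.cvtColor(p,cv2.COLOR_RGB2HSV); h,S,v=[hsv[...,i] for i in range(3)]
u=np.array([-.139,.990]); n=np.array([.990,.139])
for nm,k in [("brown",(S>90)&(v<110)),("white",(S<30)&(v>215))]:
    k=k&(np.hypot(P[...,0]-.495,P[...,1]-.265)<.07)&(P[...,2]>.055)&(P[...,2]<.08)
    Q=P[k][:,:2]-[.5224,.0826]; print(nm,len(Q),"along",np.percentile(Q@u,[0.5,50,99.5]),"lat",np.percentile(Q@n,[.5,50,99.5]),np.median(P[k][:,2]))
c=s["tcp_pos"][:2]-[.5224,.0826]; print("tcp",c@u,c@n)
E
```

```text
t: 16.68
tcp_pos: [0.4818, 0.3451, 0.1761]
tool_rot: [0.996, 0.088, -0.001, 0.001]
force: [-0.7, -0.1, 0.2]
finger_gap: 0.003
gripper_force: 0.0
brown 3084 along [0.14251605 0.18516601 0.21966306] lat [-0.02201095  0.00264007  0.02207459] 0.0644117889074622
white 1521 along [0.13549184 0.18430713 0.22639665] lat [-2.78404582e-02 -5.94296572e-05  2.70340894e-02] 0.06320108549004876
tcp 0.26549474527351374 -0.003708112223875272
```

View pics/w3.png

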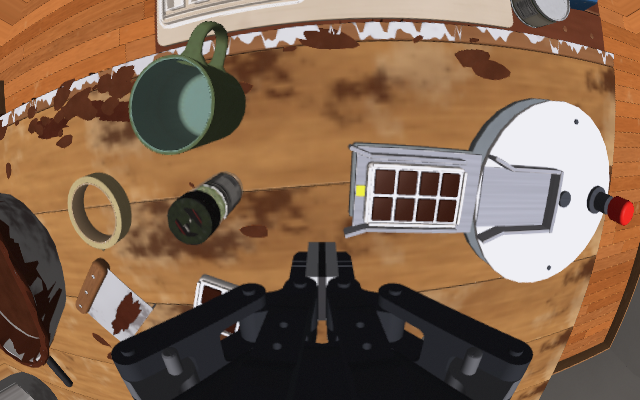

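The wrist picture shows the shut fingers at (322,260) beyond the chute's outer end, the mould at (414,196), the yellow mark at (360,190) and the cassette mouth at (490,200). The jar at (205,208) and the mug are clear. I go down and push.

```bash
python3 -m handwheel '[[[0.15,0,0.6,0],[0,0,0.7,0],[0,0,0.7,0],[0,0,0.7,0],[0,0,0.7,0],[0,0,0.7,0],[0,0,0.5,0],[0,0,0.17,0],[0,0,0,0],[0,0,0,0]]]'
python3 -m handwheel '[[[-0.01,0.3,0,0],[-0.01,0.3,0,0],[-0.01,0.3,0,0],[-0.01,0.3,0,0],[-0.01,0.3,0,0],[-0.01,0.3,0,0],[0,0,0,0]]]'
```

```text
t: 17.98
tcp_pos: [0.4866, 0.3468, 0.0582]
tool_rot: [0.996, 0.088, 0.001, -0.0]
force: [-1.4, 0.5, -0.0]
finger_gap: -0.0
gripper_force: 0.0
t: 18.85
tcp_pos: [0.4926, 0.3013, 0.0576]
tool_rot: [0.996, 0.088, -0.0, 0.0]
force: [0.2, -0.3, 0.4]
finger_gap: 0.001
gripper_force: 0.0
```

```bash
python3 -m handwheel '[[[-0.01,0.3,0,0],[-0.01,0.3,0,0],[-0.01,0.3,0,0],[-0.01,0.3,0,0],[0,0,0,0]]]'
python3 -m handwheel '[[[-0.02,0.2,0,0],[-0.02,0.2,0,0],[-0.02,0.2,0,0],[-0.02,0.2,0,0],[-0.02,0.2,0,0],[-0.02,0.2,0,0],[0,0,0,0]]]'
python3 - <<'E'
from w import *
s,p,d,K,H=wrist(); cv2.imwrite("pics/w4.png",p[...,::-1])
E
```

```text
t: 19.48
tcp_pos: [0.4969, 0.2715, 0.0575]
tool_rot: [0.996, 0.088, -0.0, 0.0]
force: [0.1, 0.0, -0.7]
finger_gap: 0.001
gripper_force: 0.0
t: 20.35
tcp_pos: [0.4992, 0.2417, 0.0576]
tool_rot: [0.996, 0.088, -0.0, 0.0]
force: [0.1, 0.3, -1.6]
finger_gap: -0.003
gripper_force: 0.0
```

View pics/w4.png

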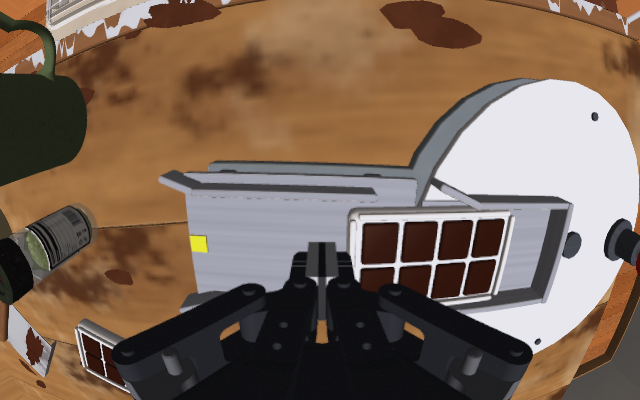

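The wrist picture shows the mould at (430,255) nose-in between the cassette walls, lying flat, with the finger at its outer end and about 40 mm left to the back wall.

```bash
python3 -m handwheel '[[[-0.01,0.2,0,0],[-0.01,0.2,0,0],[-0.01,0.2,0,0],[-0.01,0.2,0,0],[0,0.2,0,0],[0,0.2,0,0],[0,0,0,0]]]'
python3 -m handwheel '[[[0,0.1,0,0],[0,0.1,0,0],[0,0,0,0]]]'
```

```text
t: 21.28
tcp_pos: [0.5036, 0.212, 0.0576]
tool_rot: [0.996, 0.088, 0.0, 0.0]
force: [-0.1, -0.0, -0.2]
finger_gap: -0.0
gripper_force: 0.0
t: 21.65
tcp_pos: [0.5043, 0.2075, 0.0576]
tool_rot: [0.996, 0.088, -0.0, 0.0]
force: [-0.8, 0.4, 0.2]
finger_gap: -0.002
gripper_force: 0.0
```

```bash
python3 -m handwheel '[[[0,0.08,0,0],[0,0.08,0,0],[0,0,0,0]]]'
python3 -m handwheel '[[[0,0.08,0,0],[0,0,0,0]]]'
python3 -m handwheel '[[[0,0.08,0,0],[0,0,0,0]]]'
python3 - <<'E'
from w import *
s,p,d,K,H=wrist(); P=wcloud(s,d,K,H); cv2.imwrite("pics/w5.png",p[...,::-1])
print(s["tcp_pos"],s["force"])
E
```

```text
t: 22.02
tcp_pos: [0.5051, 0.2035, 0.0576]
tool_rot: [0.996, 0.088, 0.0, 0.0]
force: [1.0, -0.6, -0.1]
finger_gap: -0.002
gripper_force: 0.1
t: 22.28
tcp_pos: [0.5054, 0.2016, 0.0576]
tool_rot: [0.996, 0.088, 0.0, 0.0]
force: [-0.4, -0.1, 0.2]
finger_gap: -0.002
gripper_force: 0.2
t: 22.52
tcp_pos: [0.5058, 0.1997, 0.0576]
tool_rot: [0.996, 0.088, 0.0, 0.0]
force: [-0.1, 0.7, 0.6]
finger_gap: -0.001
gripper_force: 0.4
[0.5057744  0.19965917 0.05760311] [-0.11430154  0.67470983  0.58386564]
```

View pics/w5.png

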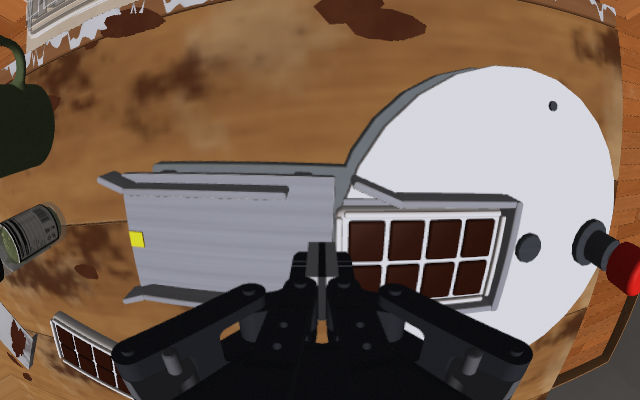

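The picture shows the mould at (420,255) almost home, with only a small gap left to the back wall at (508,250).

```bash
for i in 1; do python3 -m handwheel '[[[0,0.08,0,0],[0,0,0,0]]]'; python3 -m handwheel '[[[0,0.06,0,0],[0,0,0,0]]]'; python3 -m handwheel '[[[0,0.06,0,0],[0,0,0,0]]]'; done | grep -E "tcp|force"
```

```text
tcp_pos: [0.5061, 0.1977, 0.0576]
force: [-0.1, 0.1, 0.8]
gripper_force: 0.6
tcp_pos: [0.5064, 0.1963, 0.0576]
force: [-0.7, 0.0, 2.1]
gripper_force: 0.8
tcp_pos: [0.5067, 0.1951, 0.0576]
force: [-0.8, 2.8, 1.5]
gripper_force: 2.1
```

```bash
(python3 -m handwheel '[[[0,0.04,0,0],[0,0,0,0]]]'; python3 -m handwheel '[[[0,0.04,0,0],[0,0,0,0]]]') | grep -E "tcp|force"
```

```text
tcp_pos: [0.5071, 0.195, 0.0576]
force: [-1.1, 7.0, -0.2]
gripper_force: 3.7
tcp_pos: [0.5072, 0.1949, 0.0576]
force: [-1.3, 10.5, 0.1]
gripper_force: 5.4
```

Contact with the back wall is firm: the force reaches 10 N and the tool no longer moves forward. I back off, lift and check.

```bash
python3 -m handwheel '[[[0,-0.3,0,0],[0,-0.7,0,0],[0,-0.7,0,0],[0,0,-0.8,0],[0,0,-0.8,0],[0,0,-0.8,0],[0,0,-0.8,0],[0,0,-0.8,0],[0,0,0,0],[0,0,0,0]]]' | grep -E "^t|force"
python3 - <<'E'
from w import *
s,p,d,K,H=wrist(); P=wcloud(s,d,K,H); cv2.imwrite("pics/w6.png",p[...,::-1])
hsv=cv2.cvtColor(p,cv2.COLOR_RGB2HSV); h,S,v=[hsv[...,i] for i in range(3)]
a=np.radians(90+8+3.27); u=np.array([np.cos(a),np.sin(a)]); n=np.array([u[1],-u[0]])
k=(S>90)&(v<110)&(np.hypot(P[...,0]-.515,P[...,1]-.142)<.06)&(P[...,2]>.055)&(P[...,2]<.08)
Q=P[k][:,:2]-[.5224,.0826]; e=np.percentile(Q@u,[.5,99.5]); f=np.percentile(Q@n,[.5,99.5]); print("brown mid along",e,e.mean(),"lat",f,f.mean(),"z",np.median(P[k][:,2]))
red=((h<8)|(h>172))&(S>150)&(v>90)&(np.hypot(P[...,0]-.538,P[...,1]-.005)<.05); print(red.sum(),np.percentile(P[red],95,axis=0) if red.any() else 0)
E
```

```text
t: 25.08
tcp_pos: [0.4988, 0.235, 0.1569]
tool_rot: [0.996, 0.089, -0.001, 0.0]
force: [-0.9, -0.3, 0.7]
gripper_force: 0.0
brown mid along [0.02226988 0.09929785] 0.060783868409848216 lat [-0.01827055  0.02679454] 0.004261995021888999 z 0.06243489187541642
486 [0.54831044 0.01766697 0.10704373]
```

View pics/w6.png

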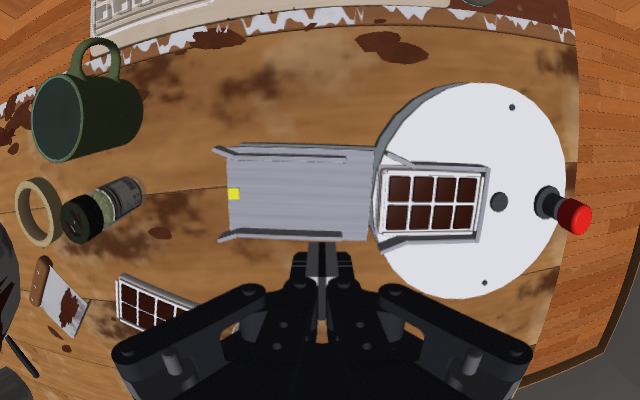

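The last picture shows the mould seated in the cassette at (430,203) against the back wall, 60.8 mm from the axis. The knob is down at its locked height, the jar and mug stand where they were, and the arm touches nothing.

```bash
python3 -c "from station import sign_off; print(sign_off())"
```

```text
the job is handed in; nothing more can be done
None
```

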